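Put the brass plug away in its flip-cap tube

ROBOT

A 6-joint arm with a two-finger parallel gripper is mounted at the origin on a cart in front of the work surface, level with it; the furniture and walls round the work are solid. World frame = base frame: x ahead of the robot, y to its left, z up, the work surface at z = 0. Lengths are in mm, angles in rad, forces in N, time in s.
With the tool pointing down it reaches from about 350 to 975 mm from the base axis. Payload 7.1 kg.
Tool frame: the origin (TCP) lies at the very end of the fingers, on their centre line; the grasp point (between the pads) lies 19 mm behind it; x points along the fingers, z is the direction in which the jaws open and shut, and the axes are right-handed (so a half turn about x gives the same grasp; the last joint's range is limited). The gripper opens to 88 mm and grips with 3 to 60 N. Pads are 20 mm wide; open, the fingers measure 115 mm over their backs; the gripper's body (75 mm by 178 mm) begins 61 mm behind the grasp point.
Start: joints at [-1.32, 0.423, 1.63, -0, 1.089, -0.019], TCP at [166.605, -602.368, 222.675] pointing down, gripper open.
Joint ranges: [-3, 3], [-0.9, 2.11], [0.09, 2.58], [-1.31, 4.45], [0.11, 2.69], [-2.54, 2.54]. Speed limits (rad/s): [2.39, 2.39, 3.01, 3.14, 3.14, 3.14].

INTERFACE

Orientations are given as a rotation vector (axis times angle).
In Python, from workcell import * gives the robot as it stands.
- The arm moves only by the shell command python3 -m crank 'ROWS'. ROWS is JSON, a list of rows, each a list of 3 entries, a list of its own where there are three numbers: the shift along the tool's x, y, z in cm, then the turn, a rotation vector about the tool's x, y, z in degrees, then the finger opening in cm, from 0 to 8.78. In form: [[[dx, dy, dz], [rx, ry, rz], claw], ...]. A call has 1 to 5 rows; each row shifts and turns the commanded pose from where the row before left it, along the tool's axes as they then stand; what a row does not reach is not made up. A row lasts 1/8 s, in which the tool goes at most 62.5 mm and 10.7 degrees, less where a joint would pass 70% of its speed; a pose out of reach is approached as far as the arm can. A call with a gripper value outside its range is refused whole. The fingers move at their own pace and stop on an object; the grip force is fixed at half the most. Time passes only in rows, so rows that do not move let the fingers close. It gives the time, the measured TCP pose, the force and the opening at its end, in the units of the state.
- get_obs(): the state, without advancing time (a new reading comes with each control period).
- get_image(name): name is "scene" or "side" or "wrist"; returns a dict with "pixels" (400x640x3 uint8, red, green, blue), "mtx" (3x3 intrinsics, pixels), "view" (4x4, takes a point from world to camera coordinates). Camera axes: x right, y down, z forward; pixel columns grow to the right and rows downward; lengths in mm; the calibration is good to about 2 mm. A picture is of the moment at which its call begins. There is no depth.
- close_job(): hands the job in, once; it reports no verdict.
The state is a dict: "t": time; "qpos": joint angles; "qvel": joint speeds; "joint_torque": joint torques, N m; "ee_pos": TCP position; "orientation": TCP orientation; "ft_force": force on the tool from outside, world axes, zero at the start; "moment": the same for the moment, N m; "width": finger opening in mm.
Only numpy, scipy, OpenCV 4.12 (cv2) and the standard library are available. Lean on these libraries where they do the work, as an engineer would, in place of code of your own. Each camera call takes 0.05 s, during which the arm holds its last target.

TASK

Put the brass test plug away in its tube: flick the hinged cap of the wide tube in the slanted rack right open, let the plug slide down inside, and press the cap fully shut again. Leave the two slim tubes shut and do not push the other things on the bench about.

Things in the scene. Friction and masses are not known exactly. Their poses are not given: they have to be found in the camera images.
- wide_tube: Wide aluminium tube, 60 mm across, 90 mm long, in any of three places 76 mm apart in a wooden rack, between slim tubes. All lean 30 degrees from vertical, mouths towards the robot. Origin: centre of its underside; z runs up the centre line, x towards the hinge (away from the tab), y along the row. The rack's upper board spans z 38 to 58 mm, x -36 to 36 mm of the tube.
- wide_mouth (a point): Centre of the wide tube's mouth, on its centre line, 90 mm above its underside. The bore is 46 mm across and 84 mm deep. When shut, the flat grey cap (64 mm across) lies on it, 10 mm thick.
- wide_hinge (a point): Middle of the cap's hinge pin, at x = 36, z = 94 mm of the tube; the pin runs along the tube's y. Opening lifts the tab up and over towards +x.
- wide_tab (a point): Centre of the thumb tab on the wide tube's cap, opposite the hinge: a tongue 16 mm wide (along the tube's y), 8 mm thick, standing out 26 mm from the cap's edge and ending 12 mm beyond this point. It moves with the cap, 82 mm from the hinge pin; with the cap shut it lies at x = -46, y = 0, z = 95 mm of the tube.
- wide_cap (a joint): Cap of the wide tube, starts shut or a few mm ajar, rad: 0 = fully shut, 2.0 = fully open. The hinge is stiff (0.12 N m, about 2 N at the tab) and stays where it is left.
- slim_cap (a joint): Cap of one slim tube (38 mm across, 90 mm long; cap 42 mm across with a like tab), starts shut, rad: 0 = fully shut, 2.0 = fully open. The hinge is stiff (0.12 N m, about 2 N at the tab) and stays where it is left.
- slim2_cap (a joint): Cap of the other slim tube, the same. rad: 0 = fully shut, 2.0 = fully open. The hinge is stiff (0.12 N m, about 2 N at the tab) and stays where it is left.
- plug_center (a point): Centre (half-way up) of the brass plug, which stands upright on the bench: 74 mm tall, body 36 mm across for the lower 46 mm, then a narrow neck, and a round head 32 mm across over the top 18 mm (56 to 74 mm above its underside). About 0.15 to 0.31 kg. When it rests on the floor of the tube its top is 10 mm below the mouth; let go of higher up in the slanted tube it slides down by itself.
- cup: Steel cup, 70 mm across, 85 mm tall, standing on the bench; bystander. Origin at the centre of its underside.
- dwell_timer: Small flat timer, 62 x 68 x 21 mm, lying on the bench; bystander. Origin at the centre of its underside.
- spool: Reel of solder wire, 65 mm across, 46 mm tall, on the bench; bystander. Origin at the centre of its underside.
Not all that is in view belongs to the job. Of the things shaped like the part that bears plug_center, the brass one is meant.

How it is judged:
By the outcome, as a careful person would: the job done as asked, in the order asked, and still so for the second after the job is handed in, with the robot touching nothing.
It also fails if it takes over 69 s, if anything falls off the work surface, if the arm or the gripper's body presses on something with over 40 N, if the wrist force passes 120 N, or if a joint passes its speed limit or range.

## Working session

There is one attempt and no reset: what is moved stays moved. The work goes in short steps, Python scripts to look and compute and a shell command to move; the robot and the scene stay as the last step left them, time stands still between calls to the robot, and variables do not carry over. Pictures are saved under pics/ and viewed, and the job is handed in when it is done.

```bash
ls; mkdir -p pics
python3 - <<'E'
from workcell import *
import cv2
o=get_obs();print(o)
for n in ["scene","side","wrist"]:
    im=get_image(n);cv2.imwrite(f"pics/{n}0.png",im["pixels"][:,:,::-1]);print(n,im["mtx"].round(1).tolist(),im["view"].round(4).tolist())
E
```

```text
pics
{'t': 0.0, 'qpos': array([-1.32002512e+00,  4.23850926e-01,  1.63065166e+00,  3.33630372e-05,
        1.08862245e+00, -1.90002902e-02]), 'qvel': array([ 2.37267735e-05, -7.55425243e-04,  9.64856835e-04, -8.23502083e-04,
        1.65136556e-03, -9.15453394e-04]), 'joint_torque': array([-2.89453877e-03, -5.44637167e+01, -2.73669916e+01,  6.43849466e-02,
        2.27975420e-02, -1.24461562e-04]), 'ee_pos': array([ 166.46788357, -601.85841854,  221.91047182]), 'orientation': array([ 1.00920408,  1.32603011, -1.00758197]), 'ft_force': array([ 0.32512474, -0.57285177, -0.40686864]), 'moment': array([-0.00624326,  0.00827062, -0.02708874]), 'width': 87.63804211233693}
scene [[519.9, 0.0, 316.3], [0.0, 519.9, 203.2], [0.0, 0.0, 1.0]] [[0.661, -0.7502, 0.015, -332.5991], [-0.3533, -0.3288, -0.8758, 233.1452], [0.662, 0.5737, -0.4824, 1116.0575], [0.0, 0.0, 0.0, 1.0]]
side [[417.3, 0.0, 326.3], [0.0, 417.3, 195.6], [0.0, 0.0, 1.0]] [[-0.8843, -0.4669, 0.0035, 350.3627], [-0.3135, 0.5883, -0.7454, 251.2019], [0.3459, -0.6603, -0.6666, 859.3908], [0.0, 0.0, 0.0, 1.0]]
wrist [[321.7, 0.0, 315.9], [0.0, 321.7, 202.5], [0.0, 0.0, 1.0]] [[0.2667, -0.9638, -0.0008, -623.7434], [-0.9228, -0.2556, 0.2883, -35.1101], [-0.2781, -0.0762, -0.9575, 391.0797], [0.0, 0.0, 0.0, 1.0]]
```

View pics/scene0.png

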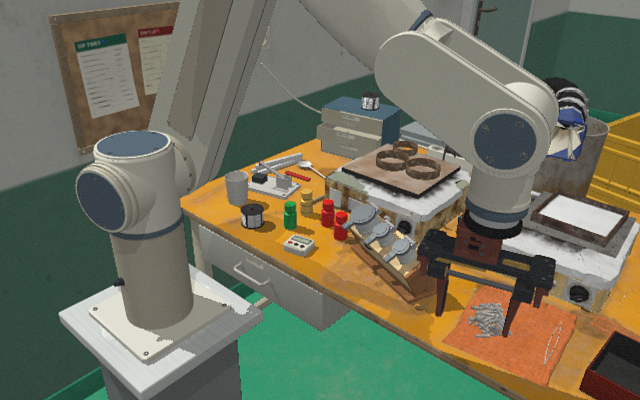

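View pics/side0.png

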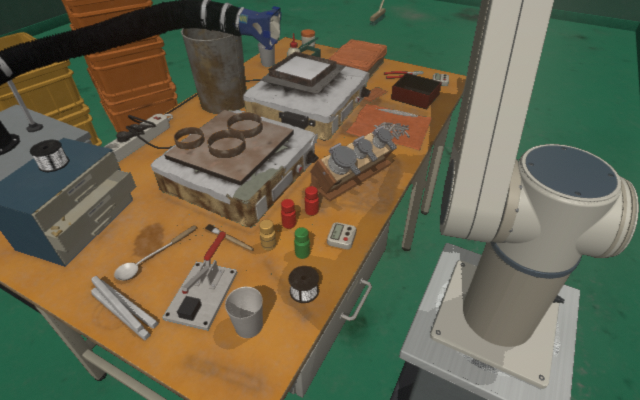

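View pics/wrist0.png

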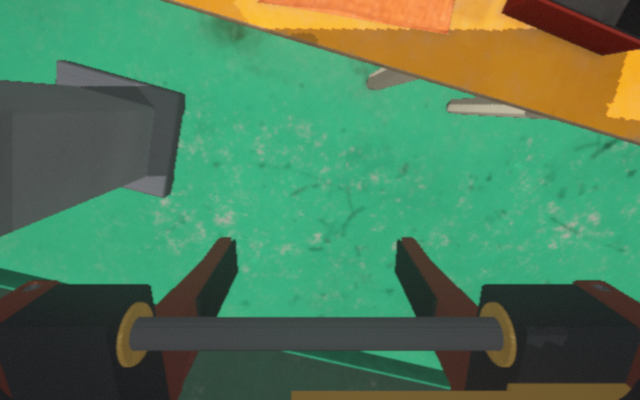

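```bash
cat > h.py <<'E'
from workcell import *
import cv2, numpy as np
from scipy.spatial.transform import Rotation as R
def save(im,n,box=None,k=1):
    p=im["pixels"][:,:,::-1]
    if box: p=p[box[1]:box[3],box[0]:box[2]]
    cv2.imwrite(f"pics/{n}.png",cv2.resize(p,None,fx=k,fy=k,interpolation=cv2.INTER_CUBIC))
def ray(im,u,v):
    V=im["view"];d=np.linalg.inv(im["mtx"])@[u,v,1];Rm=V[:3,:3]
    return -Rm.T@V[:3,3],Rm.T@d/np.linalg.norm(d)
def onz(im,u,v,z):
    c,d=ray(im,u,v);return c+d*(z-c[2])/d[2]
def tri(*a):
    A=np.zeros((3,3));b=np.zeros(3);rs=[ray(*x) for x in a]
    for c,d in rs:
        P=np.eye(3)-np.outer(d,d);A+=P;b+=P@c
    x=np.linalg.solve(A,b)
    return x,[np.linalg.norm(np.cross(x-c,d)) for c,d in rs]
def proj(im,p):
    q=im["view"][:3,:3]@p+im["view"][:3,3];q=im["mtx"]@q;return q[:2]/q[2]
E
python3 - <<'E'
from h import *
a=get_image("scene");b=get_image("side")
save(a,"sc1",(230,170,430,310),4);save(b,"si1",(230,110,430,270),4)
E
```

```text
(no output)
```

View pics/sc1.png

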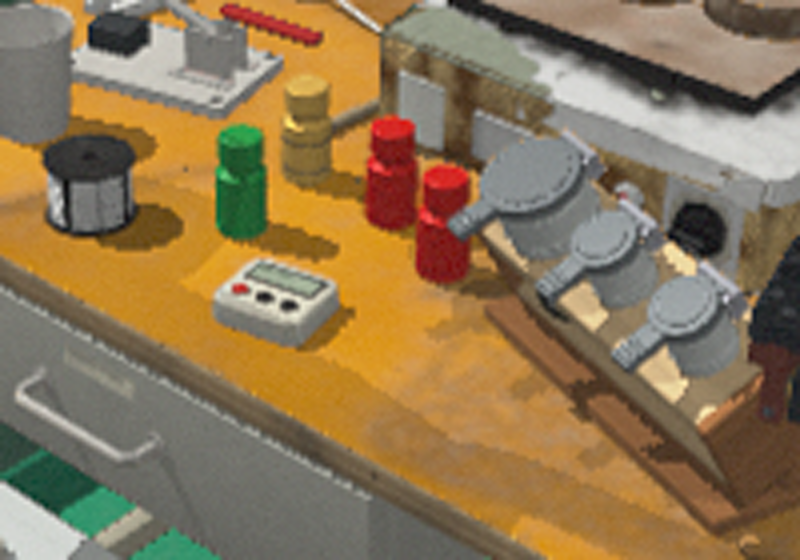

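View pics/si1.png

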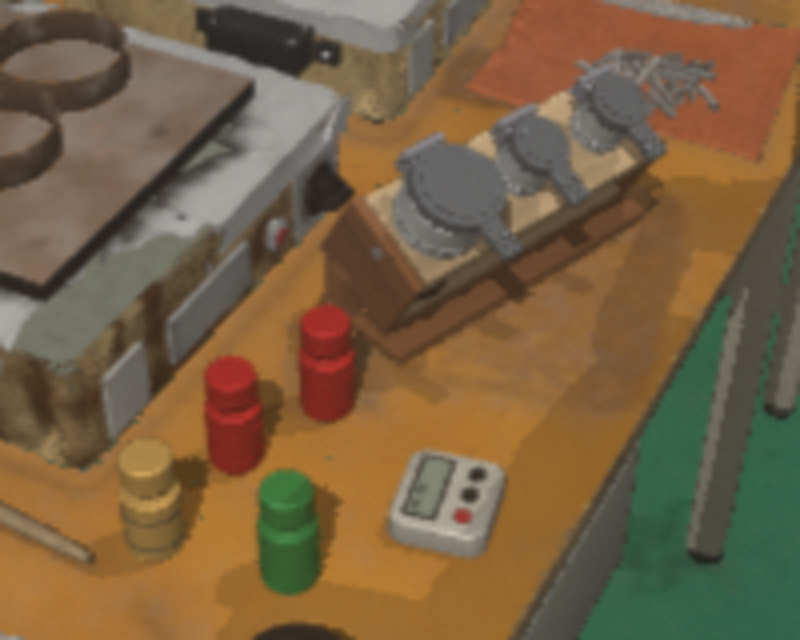

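Run:
```python
from h import *
a=get_image("scene");b=get_image("side")
S=lambda x,y:(230+x/4,170+y/4)
T=lambda x,y:(230+x/4,110+y/4)
def t(n,p,q):
    x,e=tri((a,*S(*p)),(b,*T(*q)));print(n,x.round(1),np.round(e,1))
t("plugtop",(307,88),(147,455)); t("plugbase",(306,172),(152,543))
t("capW",(532,173),(455,187)); t("capM",(604,239),(541,143)); t("capR",(685,305),(617,100))
t("tabW tip",(457,229),(512,248));t("tabM tip",(545,288),(577,194));t("tabR tip",(622,360),(654,150))
t("rackBaseNearL",(490,306),(398,357))
t("rackbase nearR",(712,530),(655,205))
t("red1",(393,130),(232,370));t("red2",(446,178),(326,322));t("green",(240,140),(287,488))
t("spool",(90,155),(300,640))
t("timer",(278,280),(448,490))
# boards edges upper: left front top corner
for n,p in (("plug",(307,88)),("red1",(393,130)),("red2",(446,178)),("green",(240,140))):
    print(n,onz(a,*S(*p),74).round(1))
for n,p in (("plug",(147,455)),("red1",(232,370)),("red2",(326,322)),("green",(287,488))):
    print(n,onz(b,*T(*p),74).round(1))
o=get_obs();print(R.from_rotvec(o["orientation"]).as_matrix().round(3))
```

```text
plugtop [522.3  53.4  71.9] [0.7 0.7]
plugbase [5.248e+02 5.720e+01 4.000e-01] [0.6 0.6]
capW [ 449.1 -192.7  129.1] [1.1 1.1]
capM [ 421.3 -265.2  126.6] [0.5 0.5]
capR [ 396.3 -336.4  126.1] [0.3 0.3]
tabW tip [ 400.2 -177.2  107.1] [0.7 0.7]
tabM tip [ 387.4 -251.4  104.6] [0.7 0.7]
tabR tip [ 360.9 -323.   103.2] [1.2 1.2]
rackBaseNearL [ 468.2 -153.4    7.1] [1.2 1.2]
rackbase nearR [ 372.5 -383.1   12.8] [1.1 1.1]
red1 [516.9 -30.4  72.1] [0.9 0.9]
red2 [489.9 -97.3  71.5] [0.2 0.2]
green [438.6  37.4  70.7] [1.1 1.1]
spool [381.  118.7  54.7] [5.3 5.3]
timer [380.3 -48.3  21.8] [2.3 2.3]
plug [518.3  50.4  74. ]
red1 [512.7 -33.1  74. ]
red2 [486.8 -99.9  74. ]
green [432.6  32.7  74. ]
plug [521.8  54.4  74. ]
red1 [516.7 -29.4  74. ]
red2 [488.2 -94.6  74. ]
green [438.1  39.1  74. ]
[[-0.     0.964  0.267]
 [ 0.     0.267 -0.964]
 [-1.    -0.    -0.   ]]
```

```bash
cat >> h.py <<'E'
th=np.radians(-20.3)
f=np.array([np.cos(th),np.sin(th),0]);row=np.array([-np.sin(th),np.cos(th),0]);up=np.array([0,0,1.])
def W(F,Rw,Z): return f*F+row*Rw+up*Z
def FRZ(p): return np.array([p@f,p@row,p[2]])
def toolR(tilt): # tool pointing down, tilted 'tilt' deg outward(+f); jaw z=-row
    t=np.radians(tilt);x=np.sin(t)*f-np.cos(t)*up;z=-row
    return np.column_stack([x,np.cross(z,x),z])
def plan(F,Rw,Z,tilt):
    o=get_obs();C=R.from_rotvec(o["orientation"]).as_matrix();p=o["ee_pos"]
    print("t",round(o["t"],2),"at FRZ",FRZ(p).round(1),"shift cm",(C.T@(W(F,Rw,Z)-p)/10).round(2),"turn deg",np.degrees(R.from_matrix(C.T@toolR(tilt)).as_rotvec()).round(1),"w",round(o["width"],1),"F",o["ft_force"].round(1),"q",o["qpos"].round(2))
def loc(a): # world delta of f,row,up in tool axes
    C=R.from_rotvec(get_obs()["orientation"]).as_matrix()
    print("f",(C.T@f).round(3),"row",(C.T@row).round(3),"up",(C.T@up).round(3))
E
python3 - <<'E'
from h import *
plan(448,-26,170,0);loc(0)
E
```

```text
t 0.35 at FRZ [ 365.2 -507.1  222.5] shift cm [  5.26  34.83 -34.19] turn deg [35.8 -0.   0. ] w 87.4 F [0.4 0.3 0.3] q [-1.32  0.42  1.63 -0.    1.09 -0.02]
f [-0.     0.811  0.584] row [ 0.     0.584 -0.811] up [-1. -0. -0.]
```

```bash
python3 -m crank '[[[0,4.3,-4.3],[0,0,0],6],[[0,4.3,-4.3],[0,0,0],4],[[0,4.3,-4.3],[0,0,0],4],[[0,4.3,-4.3],[0,0,0],4],[[0,4.3,-4.3],[0,0,0],4]]'; python3 -m crank '[[[0,4.3,-4.3],[0,0,0],4],[[0,4.3,-4.3],[0,0,0],4],[[0,4.3,-4.3],[0,0,0],4],[[0,0,0],[9,0,0],4],[[0,0,0],[9,0,0],4]]';python3 -m crank '[[[0,0,0],[9,0,0],4],[[0,0,0],[9,0,0],4],[[0,0,0],[0,0,0],4]]'
python3 - <<'E'
from h import *
plan(448,-26,170,0)
a=get_image("scene");b=get_image("side");c=get_image("wrist")
save(a,"sc2",(230,120,430,270),4);save(b,"si2",(230,110,430,260),4);save(c,"wr2")
E
```

```text
t: 0.98
ee_pos: [317.3, -336.3, 222.9]
orientation: [1.008, 1.324, -1.008]
ft_force: [0.6, -0.9, -0.1]
width: 42.0
t: 1.6
ee_pos: [407.0, -178.0, 222.8]
orientation: [1.244, 1.186, -1.243]
ft_force: [-0.1, 0.1, -0.4]
width: 40.3
t: 1.98
ee_pos: [406.5, -179.1, 222.8]
orientation: [1.467, 1.018, -1.467]
ft_force: [-0.5, 0.3, 0.4]
width: 39.7
t 1.98 at FRZ [443.4 -26.9 222.8] shift cm [ 5.28  0.46 -0.09] turn deg [-0.2 -0.  -0. ] w 39.7 F [-0.5  0.3  0.4] q [-0.44  0.15  2.01  0.    0.97  1.49]
```

View pics/wr2.png

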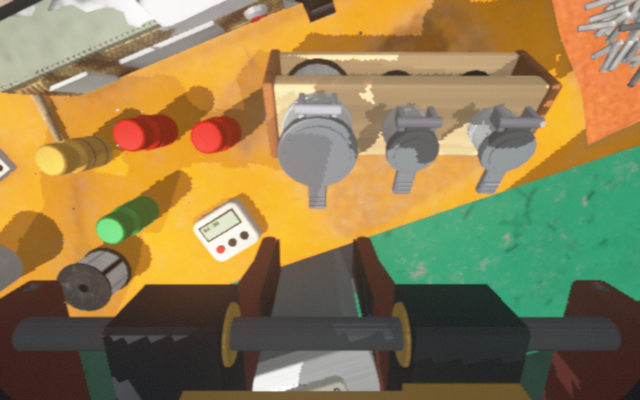

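View pics/si2.png

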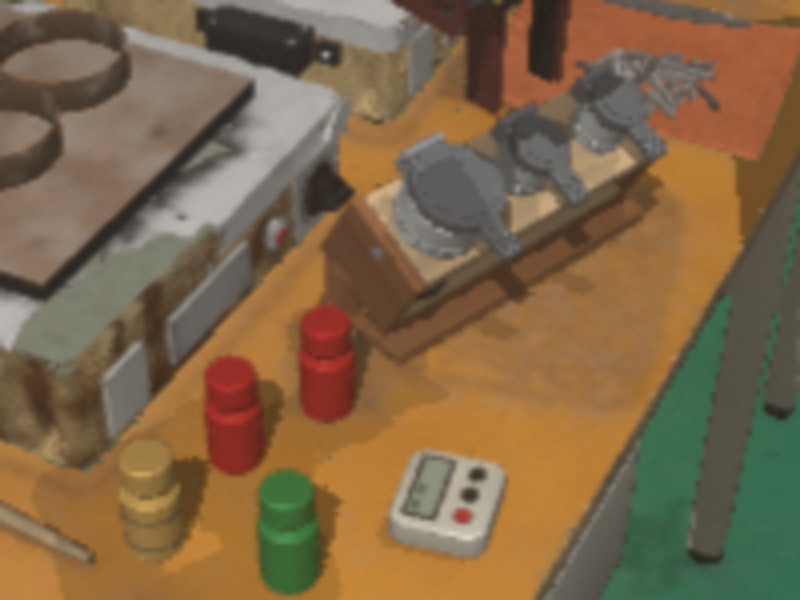

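View pics/sc2.png

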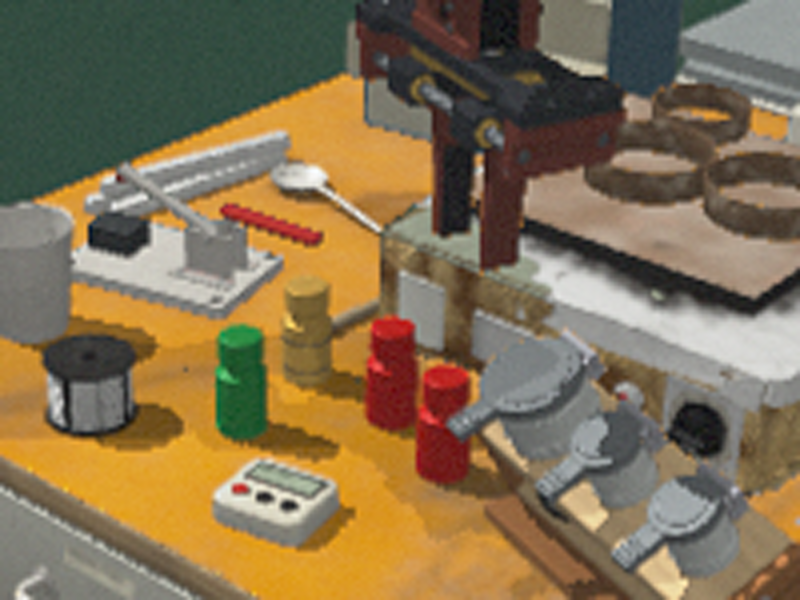

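The wrist view shows the wide tab's tip at (317,206), centred between the fingers; the side and scene views agree. I'm checking the row position and distance from it.

Run:
```python
from h import *
a=get_image("scene");b=get_image("side");c=get_image("wrist")
x,e=tri((a,230+457/4,120+429/4),(b,230+512/4,110+248/4),(c,317,206));print(FRZ(x).round(1),np.round(e,1))
for u,v in ((309,206),(326,206),(317,190)):
  print(FRZ(onz(c,u,v,107)).round(1))
x,e=tri((a,230+532/4,120+373/4),(b,230+455/4,110+187/4),(c,317,148));print("cap",FRZ(x).round(1),np.round(e,1))
for u,v in ((35+15,158),(75,155)): print(FRZ(onz(c,u,v,74)))
x,e=tri((a,230+307/4,170+88/4),(b,230+147/4,110+455/4),(c,56,159));print("plug",x.round(1),FRZ(x).round(1),np.round(e,1))
```

```text
[436.2 -27.5 107.5] [0.7 1.  0.7]
[435.3 -20.3 107. ]
[435.3 -35.7 107. ]
[450.2 -27.6 107. ]
cap [489.  -26.1 128.6] [1.7 1.5 1.9]
[474.35518164 230.73706176  74.        ]
[477.19611306 205.91155971  74.        ]
plug [522.7  52.2  70.7] [472.2 230.3  70.7] [1.8 1.  2. ]
```

```bash
python3 -m crank '[[[4.5,0.15,0],[0,0,0],4],[[4.5,0.15,0],[0,0,0],4],[[2,0,0],[0,0,0],4],[[1.3,0,0],[0,0,0],4],[[0,0,0],[0,0,0],4]]'
python3 - <<'E'
from h import *
plan(446,-27,99,0)
c=get_image("wrist");a=get_image("scene")
save(c,"wr3");save(a,"sc3",(230,120,430,270),4)
E
```

```text
t: 2.9
ee_pos: [409.0, -180.1, 99.2]
orientation: [1.468, 1.019, -1.469]
ft_force: [0.4, 0.6, 0.5]
width: 40.2
t 2.9 at FRZ [446.1 -27.   99.2] shift cm [ 0.02 -0.01  0.  ] turn deg [-0.2 -0.   0.1] w 40.2 F [0.4 0.6 0.5] q [-0.44  0.37  2.1  -0.    0.67  1.49]
```

View pics/wr3.png

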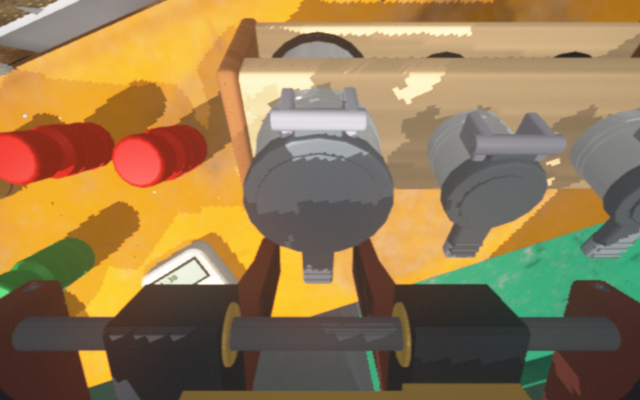

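View pics/sc3.png

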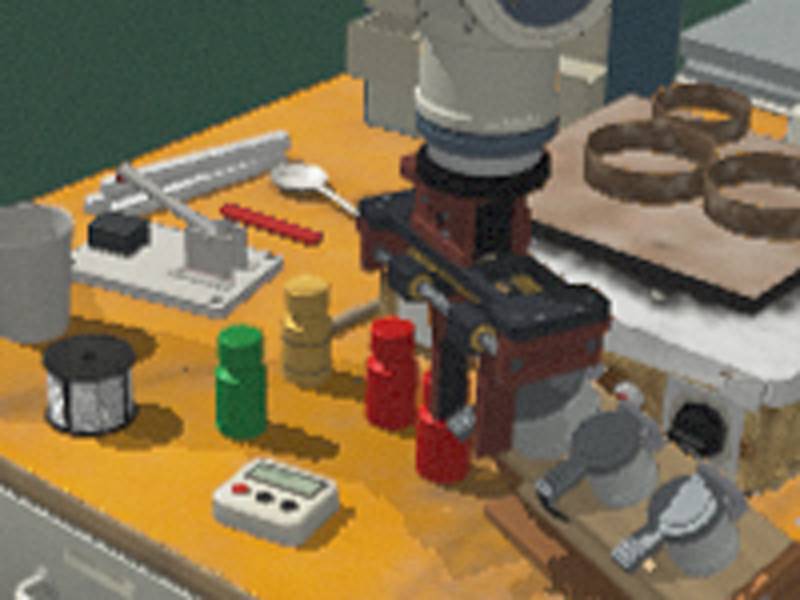

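```bash
python3 -m crank '[[[0,0,0],[0,0,0],2.5],[[0,0,0],[0,0,0],1],[[0,0,0],[0,0,0],0.5],[[0,0,0],[0,0,0],0.5]]'; python3 -m crank '[[[-0.9,-0.3,0],[0,0,0],0.5],[[-0.9,-0.2,0],[0,0,0],0.5],[[0,0,0],[0,0,0],0.5]]'
python3 - <<'E'
from h import *
plan(440.4,-27,116.5,0)
b=get_image("side");a=get_image("scene")
save(b,"si4",(230,110,430,260),4);save(a,"sc4",(230,120,430,270),4)
E
```

```text
t: 3.5
ee_pos: [409.4, -180.8, 100.0]
orientation: [1.467, 1.017, -1.468]
ft_force: [-2.1, -5.1, 1.3]
width: 15.7
t: 3.88
ee_pos: [404.4, -178.9, 118.2]
orientation: [1.467, 1.017, -1.468]
ft_force: [-1.6, -5.8, 0.2]
width: 15.5
t 3.88 at FRZ [441.4 -27.5 118.2] shift cm [ 0.17 -0.1  -0.05] turn deg [-0.2  0.  -0. ] w 15.5 F [-1.6 -5.8  0.2] q [-0.44  0.33  2.1  -0.    0.71  1.49]
```

View pics/si4.png

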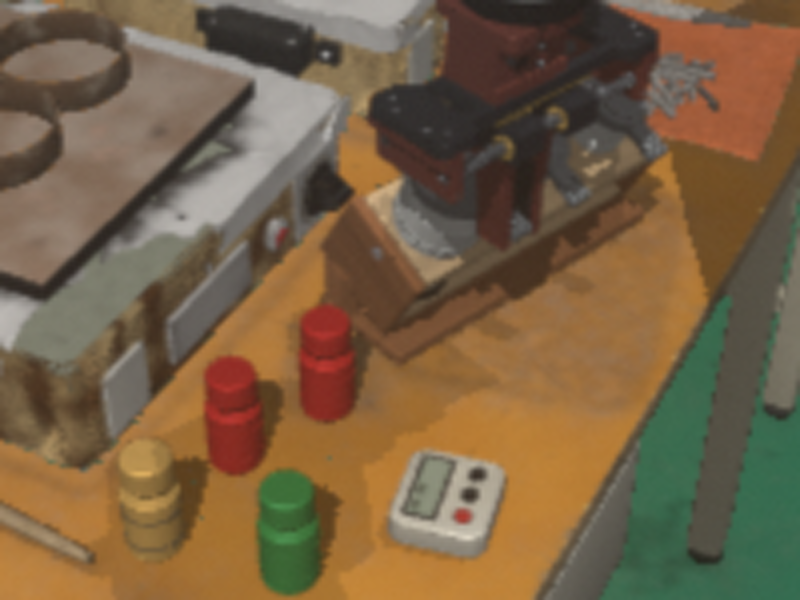

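The fingers hold the tab (15.5 mm) and the cap is rising at low force, so I'm continuing along the arc.

```bash
python3 -m crank '[[[-1.1,0,0],[0,0,0],0.5],[[-1.0,0,0],[0,0,0],0.5],[[-1.05,0.2,0],[0,0,0],0.5],[[-1.05,0.3,0],[0,0,0],0.5],[[0,0,0],[0,0,0],0.5]]'
python3 -m crank '[[[-0.95,0.45,0],[0,0,0],0.5],[[-0.95,0.55,0],[0,0,0],0.5],[[-0.8,0.7,0],[0,0,0],0.5],[[-0.8,0.75,0],[0,0,0],0.5],[[0,0,0],[0,0,0],0.5]]'
python3 - <<'E'
from h import *
plan(468.5,-27,194,0)
b=get_image("side");a=get_image("scene")
save(b,"si5",(230,60,430,210),4);save(a,"sc5",(230,120,430,270),4)
E
```

```text
t: 4.6
ee_pos: [408.8, -180.6, 160.1]
orientation: [1.467, 1.018, -1.469]
ft_force: [-2.0, -4.0, 0.9]
width: 15.6
t: 5.22
ee_pos: [431.6, -189.1, 194.8]
orientation: [1.467, 1.019, -1.469]
ft_force: [-3.0, -4.2, 1.5]
width: 15.4
t 5.22 at FRZ [470.4 -27.6 194.8] shift cm [ 0.08 -0.19 -0.06] turn deg [-0.2  0.1  0.1] w 15.4 F [-3.  -4.2  1.5] q [-0.44  0.24  1.98 -0.    0.92  1.49]
```

View pics/si5.png

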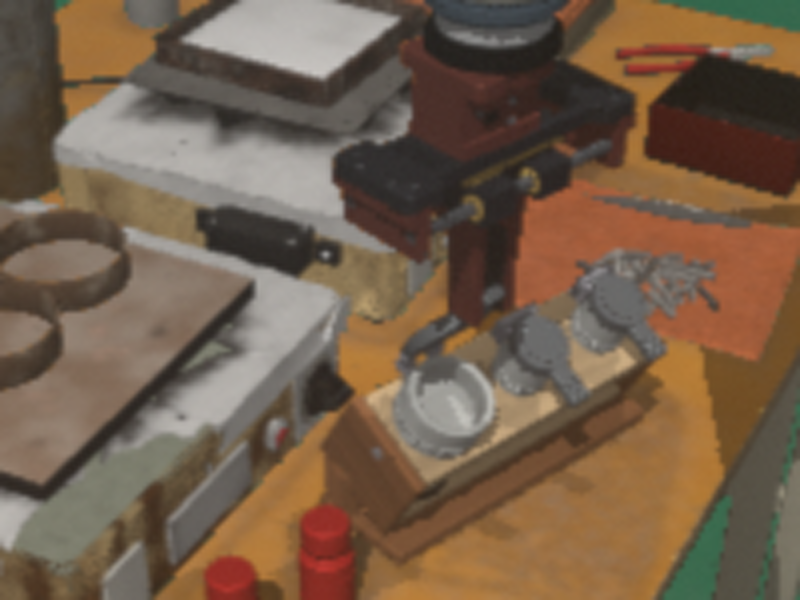

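View pics/sc5.png

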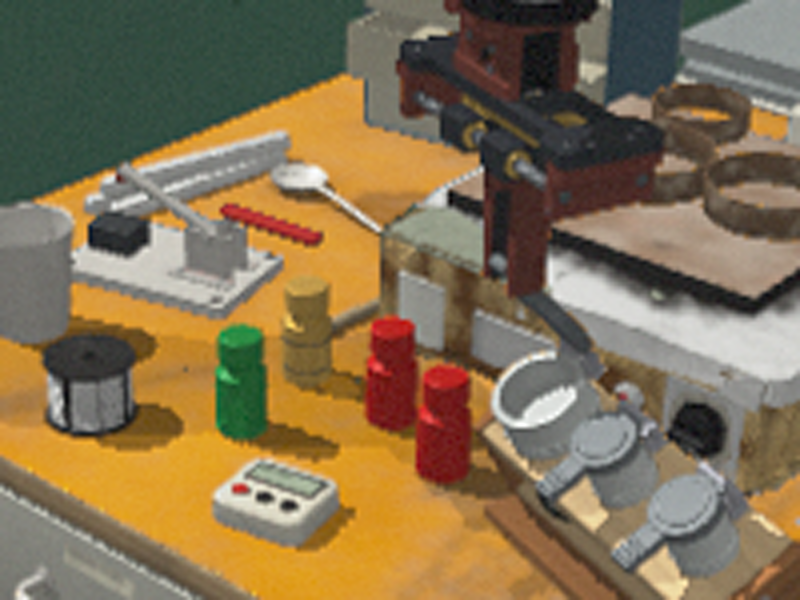

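```bash
python3 -m crank '[[[-0.75,1.0,0],[0,0,0],0.5],[[-0.5,1.0,0],[0,0,0],0.5],[[-0.36,1.1,0],[0,0,0],0.5],[[0,0,0],[0,0,0],0.5]]'
python3 -m crank '[[[-0.15,0.8,0],[0,0,0],0.5],[[0,0.4,0],[0,0,0],0.5],[[0,0,0],[0,0,0],0.5]]'
python3 - <<'E'
from h import *
plan(512.6,-27,212.8,0)
b=get_image("side");a=get_image("scene")
save(b,"si6",(230,60,430,210),4);save(a,"sc6",(230,120,430,270),4)
E
```

```text
t: 5.82
ee_pos: [460.9, -200.0, 210.7]
orientation: [1.467, 1.018, -1.469]
ft_force: [-2.2, -4.8, 0.6]
width: 15.7
t: 6.2
ee_pos: [471.7, -204.1, 212.5]
orientation: [1.467, 1.019, -1.469]
ft_force: [-4.3, -3.3, 5.1]
width: 15.5
t 6.2 at FRZ [513.2 -27.7 212.5] shift cm [-0.03 -0.06 -0.07] turn deg [-0.2  0.   0.1] w 15.5 F [-4.3 -3.3  5.1] q [-0.43  0.27  1.88 -0.    0.99  1.5 ]
```

View pics/si6.png

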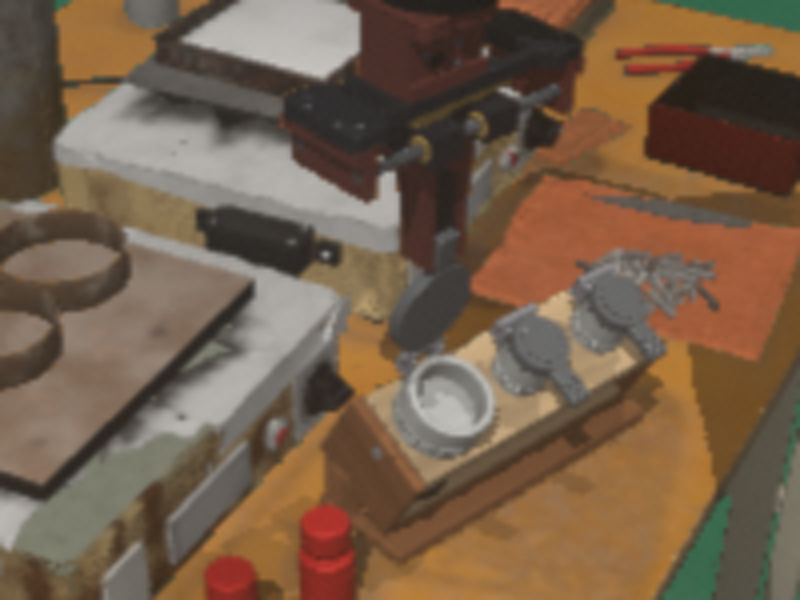

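View pics/sc6.png

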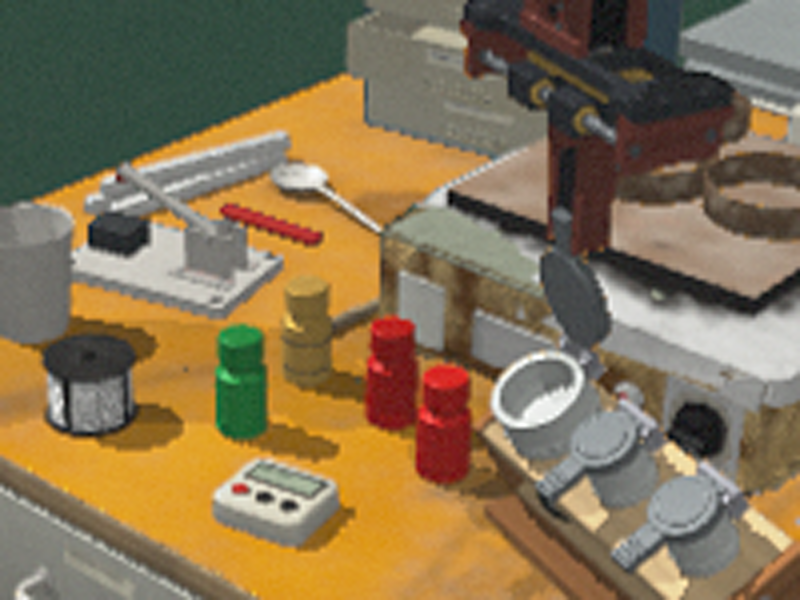

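```bash
python3 -m crank '[[[0,0.3,0],[0,0,0],0.5],[[0,0.3,0],[0,0,0],0.5],[[0,0,0],[0,0,0],0.5]]'
python3 - <<'E'
from h import *
plan(512.6,-27,212.8,0)
E
```

```text
t: 6.68
ee_pos: [477.3, -206.2, 212.7]
orientation: [1.467, 1.018, -1.469]
ft_force: [-4.4, -3.3, 5.1]
width: 15.3
t 6.67 at FRZ [519.1 -27.8 212.7] shift cm [-0.01 -0.65 -0.07] turn deg [-0.2  0.   0.1] w 15.3 F [-4.4 -3.3  5.1] q [-0.43  0.28  1.87 -0.    0.99  1.5 ]
```

```bash
python3 -m crank '[[[0,0.3,0],[0,0,0],0.5],[[0,0.3,0],[0,0,0],0.5],[[0,0,0],[0,0,0],0.5]]'
python3 - <<'E'
from h import *
plan(512.6,-27,212.8,0)
b=get_image("side");a=get_image("scene");save(b,"si7",(290,90,390,190),6);save(a,"sc7",(330,150,430,250),6)
E
```

```text
t: 7.05
ee_pos: [483.0, -208.3, 212.7]
orientation: [1.467, 1.018, -1.469]
ft_force: [-5.4, -3.3, 5.7]
width: 15.3
t 7.05 at FRZ [525.2 -27.8 212.7] shift cm [-0.01 -1.26 -0.07] turn deg [-0.2  0.   0.1] w 15.3 F [-5.4 -3.3  5.7] q [-0.43  0.29  1.86 -0.    0.99  1.5 ]
```

View pics/si7.png

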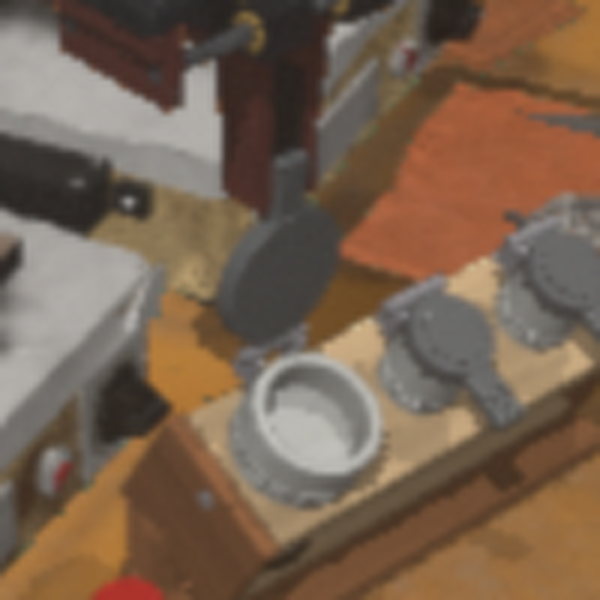

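View pics/sc7.png

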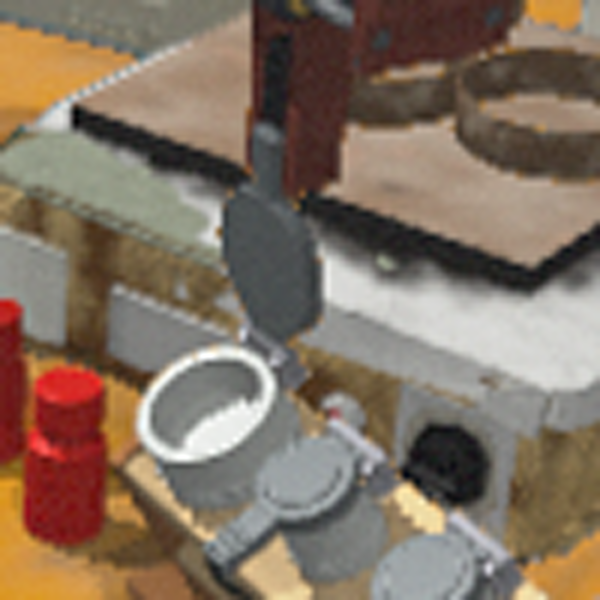

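Run:
```python
from h import *
b=get_image("side");a=get_image("scene")
for n,p,q in (("tip",(374.2,171.3),(338.3,115.5)),("hinge",(375,209.2),(335.3,148)),("mouth",(364.7,217.5),(342.5,158.3))):
    x,e=tri((a,*p),(b,*q));print(n,FRZ(x).round(1),np.round(e,1))
```

```text
tip [511.7 -25.8 236.2] [0.3 0.3]
hinge [521.5 -27.8 134.9] [0.9 0.9]
mouth [493.4 -27.1 118.4] [0.5 0.5]
```

```bash
python3 -m crank '[[[0,0,0],[0,0,0],3.5],[[0,0,0],[0,0,0],3.5],[[-3,0,0],[0,0,0],3.5],[[-4,0,0],[0,0,0],4],[[0,0,0],[0,0,0],4.5]]'
python3 - <<'E'
from h import *
plan(471.5,231.5,150,0)
b=get_image("side");a=get_image("scene");save(b,"si8",(290,90,390,190),6);save(a,"sc8",(330,150,430,250),4)
E
```

```text
t: 7.88
ee_pos: [485.7, -208.6, 285.2]
orientation: [1.47, 1.012, -1.464]
ft_force: [-0.2, 0.3, -0.5]
width: 44.1
t 7.88 at FRZ [527.9 -27.1 285.2] shift cm [ 13.49  -5.83 -25.84] turn deg [-0.2 -0.  -0.4] w 44.1 F [-0.2  0.3 -0.5] q [-0.43  0.21  1.78  0.    1.14  1.5 ]
```

View pics/si8.png

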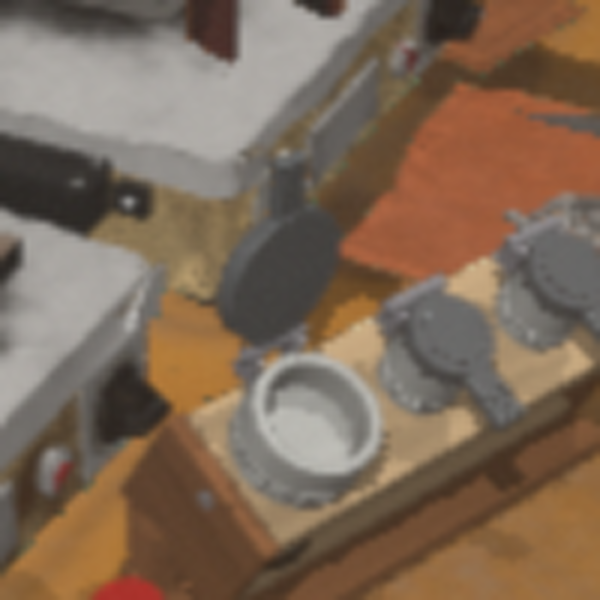

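The cap stays right open, with its tab upright at (290,160) in the crop. I'm moving on to the plug.

```bash
python3 -m crank '[[[0,-1.15,-5.15],[0,0,0],4.8],[[0,-1.15,-5.15],[0,0,0],4.8],[[0,-1.2,-5.15],[0,0,0],4.8],[[0,-1.15,-5.15],[0,0,0],4.8],[[0,-1.15,-5.15],[0,0,0],4.8]]'
python3 -m crank '[[[4.5,0,0],[0,0,0],4.8],[[4.5,0,0],[0,0,0],4.8],[[4.5,0,0],[0,0,0],4.8],[[0,0,0],[0,0,0],4.8]]'
python3 - <<'E'
from h import *
plan(471.5,231.5,150,0)
c=get_image("wrist");save(c,"wr9")
E
```

```text
t: 8.6
ee_pos: [519.0, 55.2, 280.7]
orientation: [1.467, 1.019, -1.47]
ft_force: [0.6, -1.3, 0.0]
width: 47.8
t: 9.1
ee_pos: [516.1, 53.3, 143.4]
orientation: [1.462, 1.023, -1.476]
ft_force: [0.3, 0.2, -0.4]
width: 47.8
t 9.1 at FRZ [465.6 229.  143.4] shift cm [-0.67  0.58 -0.25] turn deg [-0.2  0.2  0.5] w 47.8 F [ 0.3  0.2 -0.4] q [0.08 0.39 1.91 0.   0.85 2.01]
```

View pics/wr9.png

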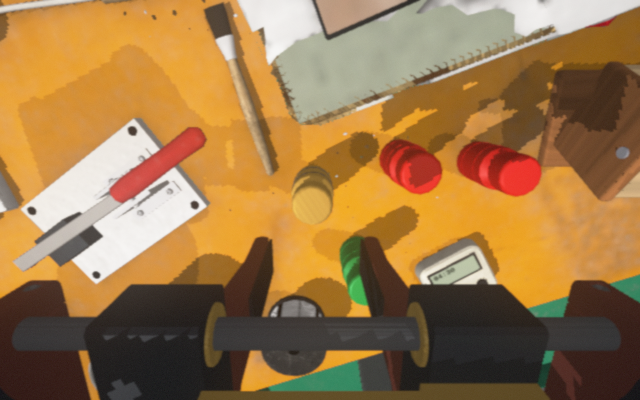

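Run:
```python
from h import *
c=get_image("wrist")
h=cv2.cvtColor(c["pixels"],cv2.COLOR_RGB2HSV)
print(h[206,313],h[200,345],h[215,300])
print(FRZ(onz(c,313,207,74)).round(1),FRZ(onz(c,293,207,74)).round(1),FRZ(onz(c,333,207,74)).round(1),FRZ(onz(c,313,226,74)).round(1))
plan(471.5,231,51,0)
```

```text
[ 20 162 224] [ 20 216 241] [ 20 161 226]
[472.  232.3  74. ] [472.1 247.5  74. ] [472.  217.1  74. ] [456.6 232.4  74. ]
t 9.2 at FRZ [468.8 230.4 147.3] shift cm [ 9.63  0.28 -0.06] turn deg [-0.2  0.   0.1] w 48.0 F [0.2 0.2 0.3] q [0.08 0.38 1.91 0.   0.85 2.01]
```

```bash
python3 -m crank '[[[3,0.15,-0.1],[0,0,0],4.8],[[3,0.15,-0.05],[0,0,0],4.8],[[3,0,0],[0,0,0],4.8],[[0,0,0],[0,0,0],4.8]]'
python3 - <<'E'
from h import *
plan(472,232,51,0)
c=get_image("wrist");save(c,"wr10")
E
```

```text
t: 9.7
ee_pos: [523.1, 53.7, 57.4]
orientation: [1.468, 1.018, -1.469]
ft_force: [-0.1, -0.4, 0.7]
width: 48.2
t 9.7 at FRZ [472.  231.8  57.4] shift cm [ 0.64  0.01 -0.02] turn deg [-0.3  0.   0.1] w 48.2 F [-0.1 -0.4  0.7] q [0.08 0.54 1.94 0.   0.67 2.01]
```

View pics/wr10.png

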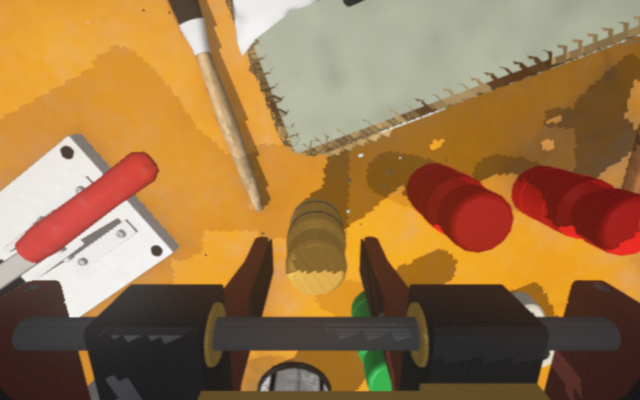

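```bash
python3 -m crank '[[[0.6,0,0],[0,0,0],4.8],[[0,0,0],[0,0,0],4.8],[[0,0,0],[0,0,0],3.5],[[0,0,0],[0,0,0],2.5],[[0,0,0],[0,0,0],2.5]]'
python3 -m crank '[[[0,0,0],[0,0,0],2.5],[[-2,0,0],[0,0,0],2.5],[[-4,0,0],[0,0,0],2.5],[[-4,0,0],[0,0,0],2.5],[[0,0,0],[0,0,0],2.5]]'
python3 - <<'E'
from h import *
plan(472,232,260,0)
c=get_image("wrist");save(c,"wr11");a=get_image("scene");save(a,"sc11",(230,120,430,270),4)
E
```

```text
t: 10.38
ee_pos: [523.3, 53.7, 51.6]
orientation: [1.468, 1.017, -1.468]
ft_force: [-1.6, -0.7, 4.0]
width: 31.2
t: 11.0
ee_pos: [524.9, 53.9, 153.7]
orientation: [1.472, 1.015, -1.463]
ft_force: [0.1, -0.2, -2.2]
width: 31.4
t 11.0 at FRZ [473.6 232.7 153.7] shift cm [-10.63  -0.11   0.05] turn deg [-0.2 -0.1 -0.3] w 31.4 F [ 0.1 -0.2 -2.2] q [0.08 0.38 1.9  0.   0.86 2.01]
```

View pics/sc11.png

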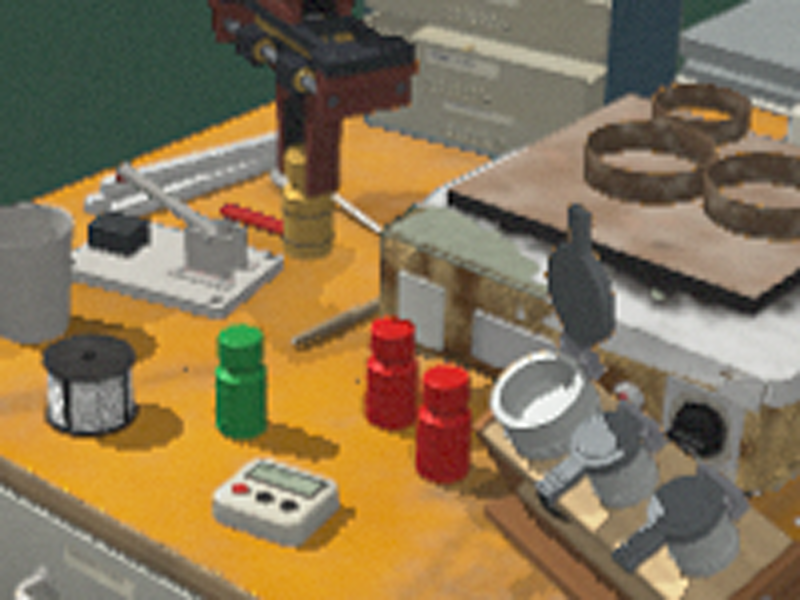

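```bash
python3 -m crank '[[[-4,-0.3,0],[0,0,0],2.5],[[-4,-0.3,2],[0,0,0],2.5],[[0,-0.3,4],[0,0,0],2.5],[[0,-0.3,4],[0,0,0],2.5],[[0,-0.1,4],[0,0,0],2.5]]'
python3 -m crank '[[[0,0,4],[0,0,0],2.5],[[0,0,4],[0,0,0],2.5],[[0,0,4],[0,0,0],2.5],[[0,0,0],[0,0,10],2.5],[[0,0,0],[0,0,10],2.5]]'
python3 -m crank '[[[0,0,0],[0,0,10],2.5],[[0,0,0],[0,0,0],2.5]]'
python3 - <<'E'
from h import *
plan(460,-27.3,175,30)
b=get_image("side");save(b,"si12",(230,10,430,160),4);a=get_image("scene");save(a,"sc12",(230,120,430,270),4)
E
```

```text
t: 11.72
ee_pos: [460.0, -73.5, 229.4]
orientation: [1.466, 1.021, -1.471]
ft_force: [0.6, -0.7, -1.9]
width: 30.9
t: 12.35
ee_pos: [418.8, -185.5, 229.6]
orientation: [1.556, 0.713, -1.216]
ft_force: [-0.4, 0.9, -2.1]
width: 31.1
t: 12.6
ee_pos: [415.4, -183.1, 227.7]
orientation: [1.583, 0.575, -1.093]
ft_force: [0.5, -0.2, -2.1]
width: 31.3
t 12.6 at FRZ [453.1 -27.6 227.7] shift cm [ 4.92 -1.99 -0.03] turn deg [-0.3  0.1  0.5] w 31.3 F [ 0.5 -0.2 -2.1] q [-0.48 -0.02  2.31  0.19  0.34  1.29]
```

View pics/sc12.png

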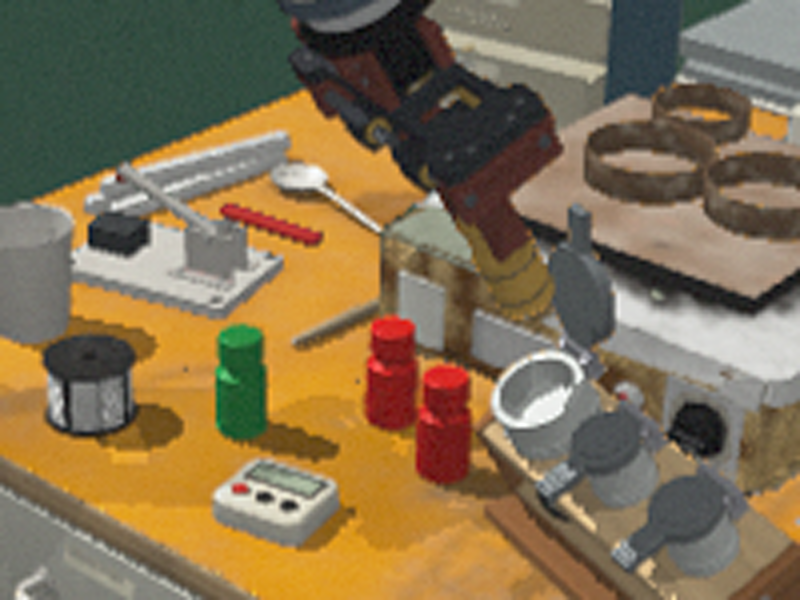

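View pics/si12.png

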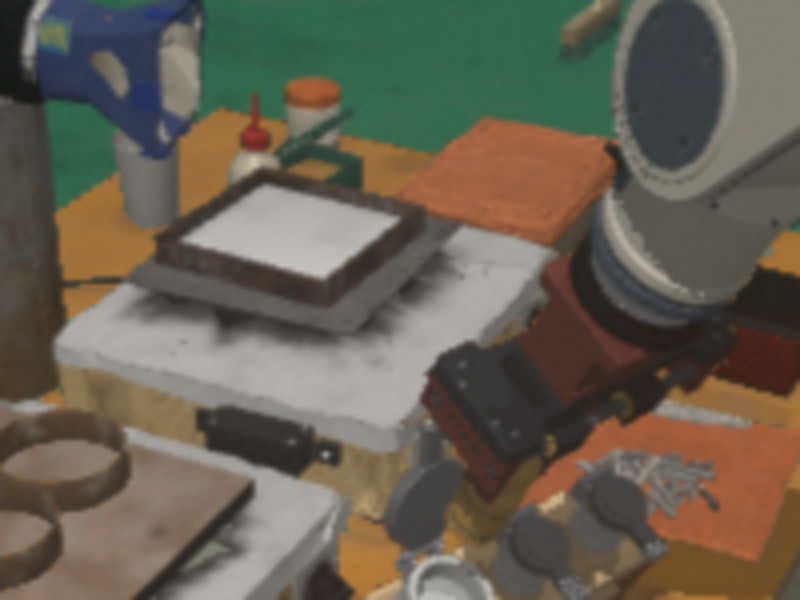

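Run:
```python
from h import *
S=[((.424,1.631),(166.6,-602.3),222.3),((.15,2.01),(406.5,-179.1),222.8),((.37,2.10),(409,-180.1),99.2),((.33,2.10),(404.4,-178.9),118.2),((.24,1.98),(431.6,-189.1),194.8),((.27,1.88),(471.7,-204.1),212.5),((.29,1.86),(483,-208.3),212.7),((.21,1.78),(485.7,-208.6),285.2),((.54,1.94),(523.1,53.7),57.4),((.38,1.90),(524.9,53.9),153.7)]
A=[];b=[]
for (q2,q3),p,z in S:
    s=q2+q3;r=np.hypot(*p)
    A+= [[np.sin(q2),np.sin(s),np.cos(s),1,0],[np.cos(q2),np.cos(s),-np.sin(s),0,1]];b+=[r,z]
A=np.array(A);b=np.array(b)
for cols in ([0,1,4],[0,1,2,4],[0,1,3,4]):
    x,*_=np.linalg.lstsq(A[:,cols],b,rcond=None);print(cols,x.round(1),np.abs(A[:,cols]@x-b).max().round(1))
x,*_=np.linalg.lstsq(A[:,[0,1,4]],b,rcond=None);L1,L2,k=x
# tilted sample
o=get_obs();q=o["qpos"];C=R.from_rotvec(o["orientation"]).as_matrix()
r=L1*np.sin(q[1])+L2*np.sin(q[1]+q[2]);u=np.array([np.cos(q[0]),np.sin(q[0]),0])
v=o["ee_pos"]-r*u; zz=o["ee_pos"][2]-(L1*np.cos(q[1])+L2*np.cos(q[1]+q[2]))
xa=C[:,0]; d=v[:2]@xa[:2]/(xa[:2]@xa[:2]);print("d",d, "h",zz-d*xa[2],"k+d",k+d,q)
h=k+d
from scipy.optimize import brentq
def ik(F,Rw,Z,tilt):
    X=toolR(tilt)[:,0];w=W(F,Rw,Z)-d*X;r=np.hypot(w[0],w[1]);z=w[2]-h;D=np.hypot(r,z)
    ca=(D*D-L1*L1-L2*L2)/2/L1/L2;q3=np.arccos(ca);q2=np.arctan2(r,z)-np.arctan2(L2*np.sin(q3),L1+L2*ca)
    q1=np.arctan2(w[1],w[0]);s=q2+q3;fa=np.sin(s)*np.array([np.cos(q1),np.sin(q1),0])+np.cos(s)*up
    return q1.round(2),q2.round(2),q3.round(2),"q5",np.arccos(fa@X).round(3), "ok elbow<2.58"
for t in (453,-27.6,227.7,30),(460,-27,175,30),(491,-27,121.5,30),(491,-27,121.5,20),(491,-27,121.5,15),(478,-27,135,20),(448,-27,110,0): print(t,ik(*t))
```

```text
[0, 1, 4] [481.3 458.    3.4] 21.6
[0, 1, 2, 4] [562.2 483.8  75.    0.9] 2.9
[0, 1, 3, 4] [496.5 471.8 -15.9  -2.5] 18.9
d 248.85821112525628 h 265.17817734540455 k+d 252.2889996160621 [-0.4834147  -0.01906319  2.30306238  0.18438331  0.34726317  1.28886794]
(453, -27.6, 227.7, 30) (np.float64(-0.44), np.float64(-0.05), np.float64(2.31), 'q5', np.float64(0.366), 'ok elbow<2.58')
(460, -27, 175, 30) (np.float64(-0.43), np.float64(0.07), np.float64(2.35), 'q5', np.float64(0.209), 'ok elbow<2.58')
(491, -27, 121.5, 30) (np.float64(-0.43), np.float64(0.24), np.float64(2.32), 'q5', np.float64(0.07), 'ok elbow<2.58')
(491, -27, 121.5, 20) (np.float64(-0.42), np.float64(0.26), np.float64(2.22), 'q5', np.float64(0.313), 'ok elbow<2.58')
(491, -27, 121.5, 15) (np.float64(-0.42), np.float64(0.28), np.float64(2.16), 'q5', np.float64(0.432), 'ok elbow<2.58')
(478, -27, 135, 20) (np.float64(-0.42), np.float64(0.22), np.float64(2.24), 'q5', np.float64(0.341), 'ok elbow<2.58')
(448, -27, 110, 0) (np.float64(-0.41), np.float64(0.32), np.float64(2.12), 'q5', np.float64(0.702), 'ok elbow<2.58')
```

```bash
python3 -m crank '[[[0,0,0],[0,0,-4.5],2.5],[[0,0,0],[0,0,0],2.5]]'
python3 - <<'E'
from h import *
plan(467.5,-27.3,176,25)
E
```

```text
t: 12.95
ee_pos: [422.6, -186.4, 232.6]
orientation: [1.571, 0.633, -1.144]
ft_force: [0.2, -0.0, -1.7]
width: 30.7
t 12.95 at FRZ [461.  -28.2 232.6] shift cm [ 5.39 -1.86 -0.09] turn deg [-0.2  0.1 -0.6] w 30.7 F [ 0.2 -0.  -1.7] q [-0.47 -0.    2.25  0.11  0.45  1.36]
```

```bash
python3 -m crank '[[[2,-0.7,0],[0,0,0],2.5],[[2,-0.7,0],[0,0,0],2.5],[[1.2,-0.4,-0.1],[0,0,0],2.5],[[0,0,0],[0,0,0],2.5]]'
python3 - <<'E'
from h import *
plan(467.5,-27.3,176,25)
b=get_image("side");save(b,"si13",(280,90,380,190),6);a=get_image("scene");save(a,"sc13",(330,150,430,250),6)
E
```

```text
t: 13.45
ee_pos: [425.8, -186.2, 175.5]
orientation: [1.571, 0.637, -1.147]
ft_force: [-0.6, -0.1, -1.6]
width: 30.9
t 13.45 at FRZ [463.9 -26.9 175.5] shift cm [0.11 0.34 0.04] turn deg [-0.2  0.1 -0.4] w 30.9 F [-0.6 -0.1 -1.6] q [-0.47  0.13  2.3   0.17  0.28  1.3 ]
```

View pics/sc13.png

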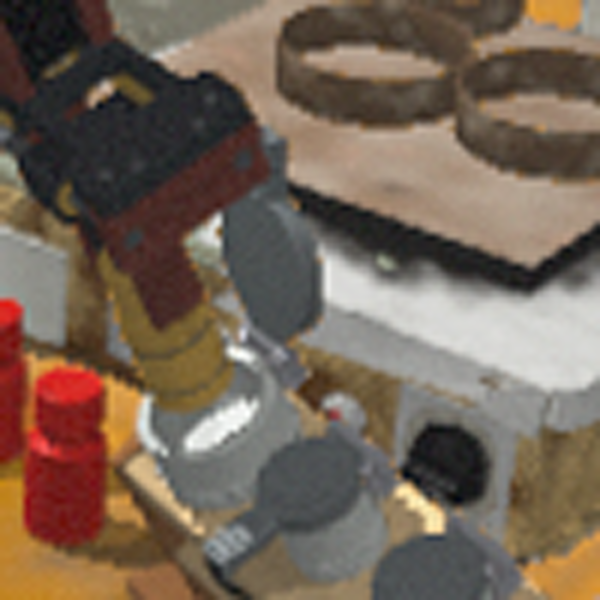

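View pics/si13.png

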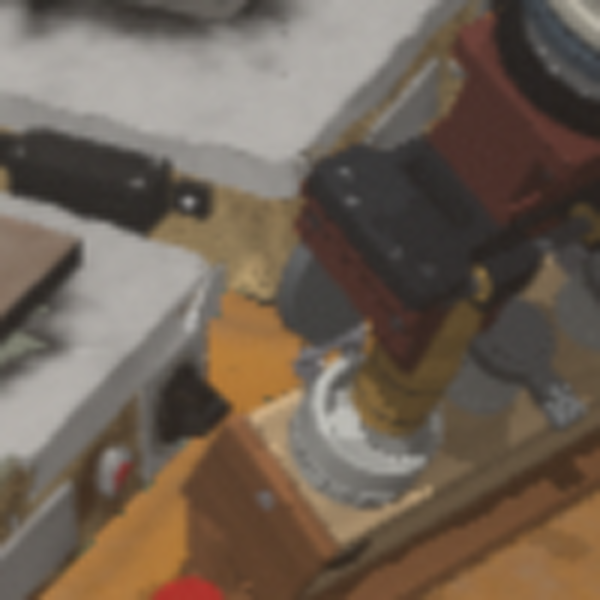

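Run:
```python
from h import *
b=get_image("side");a=get_image("scene");o=get_obs();C=R.from_rotvec(o["orientation"]).as_matrix()
P=o["ee_pos"]+51*C[:,0];print("pred",FRZ(P).round(1),(proj(a,P)-[330,150])*6,(proj(b,P)-[280,90])*6)
P=W(493,-27.3,118);print("mouth",(proj(a,P)-[330,150])*6,(proj(b,P)-[280,90])*6)
```

```text
pred [486.6 -27.2 131.2] [196.73836173 380.31634242] [387.68447499 393.50781546]
mouth [208.37939007 405.49364992] [376.47136095 411.87403541]
```

```bash
python3 -m crank '[[[1,0.1,0],[0,0,0],2.5],[[1,0.1,0],[0,0,0],2.5],[[0.5,0.05,0],[0,0,0],2.5],[[0,0,0],[0,0,0],2.5]]'
python3 - <<'E'
from h import *
plan(489.1,-27.3,129.6,25)
b=get_image("side");save(b,"si14",(280,90,380,190),6);a=get_image("scene");save(a,"sc14",(330,150,430,250),6)
E
```

```text
t: 14.15
ee_pos: [437.9, -190.9, 154.4]
orientation: [1.571, 0.635, -1.146]
ft_force: [-0.5, 0.3, -2.1]
width: 30.9
t 14.15 at FRZ [476.9 -27.1 154.4] shift cm [2.77 0.03 0.02] turn deg [-0.2  0.1 -0.4] w 30.9 F [-0.5  0.3 -2.1] q [-0.47  0.19  2.29  0.21  0.22  1.27]
```

View pics/sc14.png

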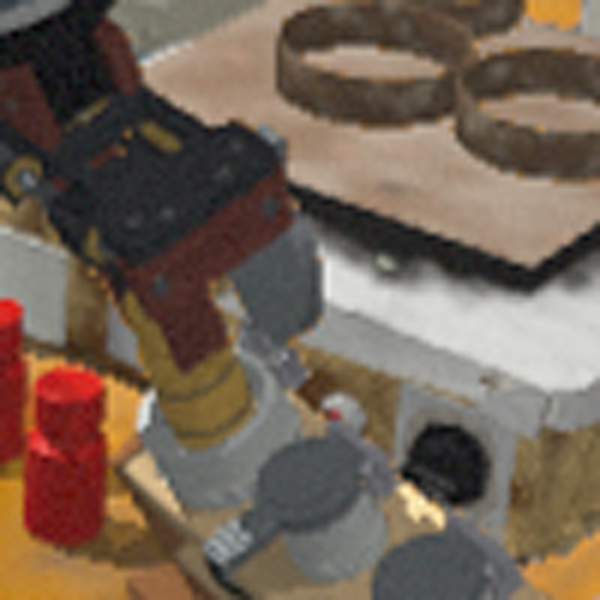

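View pics/si14.png

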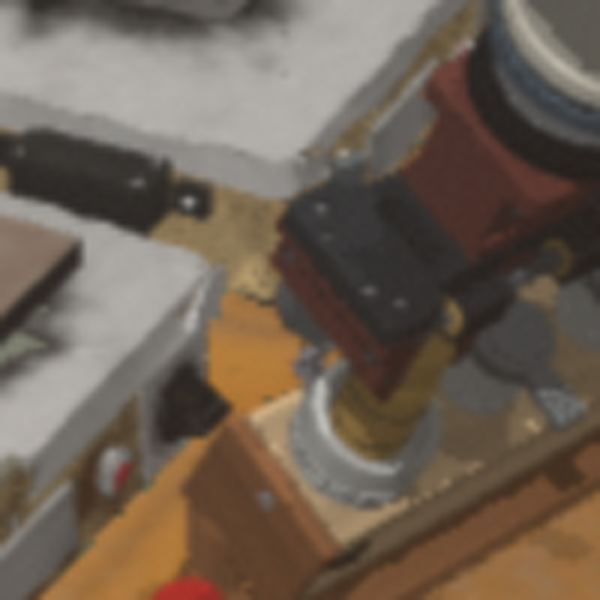

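```bash
python3 -m crank '[[[0.7,0.2,0],[0,0,0],2.5],[[0.7,0.15,0],[0,0,0],2.5],[[0,0,0],[0,0,0],2.5]]'
python3 - <<'E'
from h import *
plan(489.1,-27.3,129.6,25)
E
python3 -m crank '[[[0.7,0.05,0],[0,0,0],2.5],[[0.6,0.05,0],[0,0,0],2.5],[[0,0,0],[0,0,0],2.5]]'
python3 - <<'E'
from h import *
plan(489.1,-27.3,129.6,25)
b=get_image("side");save(b,"si15",(280,90,380,190),6);a=get_image("scene");save(a,"sc15",(330,150,430,250),6)
E
```

```text
t: 14.62
ee_pos: [446.7, -194.2, 143.4]
orientation: [1.571, 0.635, -1.146]
ft_force: [-0.3, 0.1, -2.2]
width: 31.2
t 14.62 at FRZ [486.3 -27.1 143.4] shift cm [ 1.37 -0.34  0.02] turn deg [-0.2  0.1 -0.5] w 31.2 F [-0.3  0.1 -2.2] q [-0.46  0.23  2.28  0.23  0.19  1.25]
t: 15.0
ee_pos: [452.4, -196.3, 131.9]
orientation: [1.571, 0.635, -1.146]
ft_force: [-0.6, 0.6, -1.8]
width: 31.0
t 15.0 at FRZ [492.4 -27.1 131.9] shift cm [ 0.07 -0.4   0.02] turn deg [-0.2  0.1 -0.4] w 31.0 F [-0.6  0.6 -1.8] q [-0.46  0.27  2.27  0.27  0.17  1.21]
```

View pics/sc15.png

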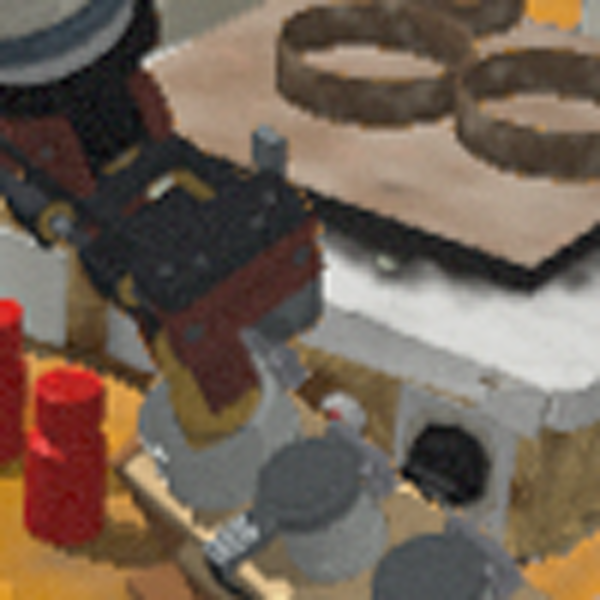

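View pics/si15.png

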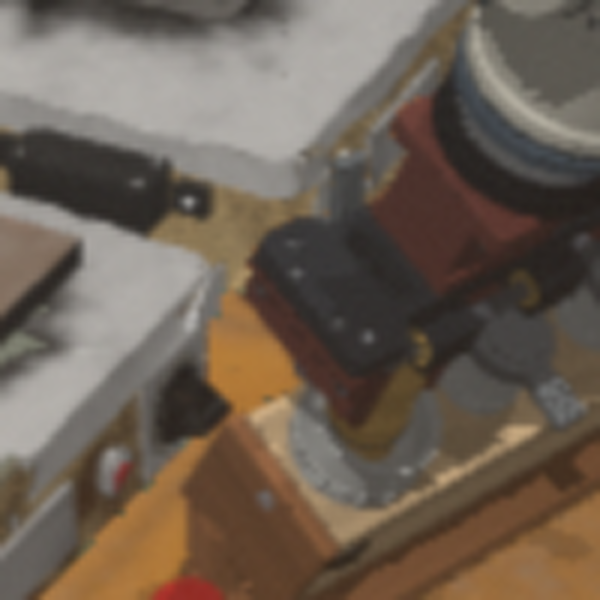

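```bash
python3 -m crank '[[[0,0,0],[0,0,0],3.6],[[0,0,0],[0,0,0],4.8],[[0,0,0],[0,0,0],4.8],[[-2,-0.2,0],[0,0,0],4.8],[[-3,-0.6,0],[0,0,0],4.8]]'
python3 -m crank '[[[-4,-1,0],[0,0,0],4.8],[[-3,-1,0],[0,0,-8],4.8],[[0,0,0],[0,0,-8],4.8],[[0,0,0],[0,0,-8],4.8],[[0,0,0],[0,0,0],4.8]]'
python3 - <<'E'
from h import *
plan(448,-27.3,230,0)
b=get_image("side");save(b,"si16",(280,90,380,190),6);a=get_image("scene");save(a,"sc16",(330,150,430,250),6);a=get_image("wrist");save(a,"wr16")
E
```

```text
t: 15.72
ee_pos: [425.6, -186.4, 174.5]
orientation: [1.571, 0.635, -1.146]
ft_force: [0.6, -0.0, 0.2]
width: 47.8
t: 16.35
ee_pos: [382.6, -170.2, 229.3]
orientation: [1.477, 0.993, -1.448]
ft_force: [-0.1, -0.1, -0.9]
width: 47.9
t 16.35 at FRZ [417.9 -26.9 229.3] shift cm [0.02 3.01 0.03] turn deg [-0.2  0.  -1.6] w 47.9 F [-0.1 -0.1 -0.9] q [-0.45  0.09  2.07  0.    0.95  1.48]
```

View pics/sc16.png

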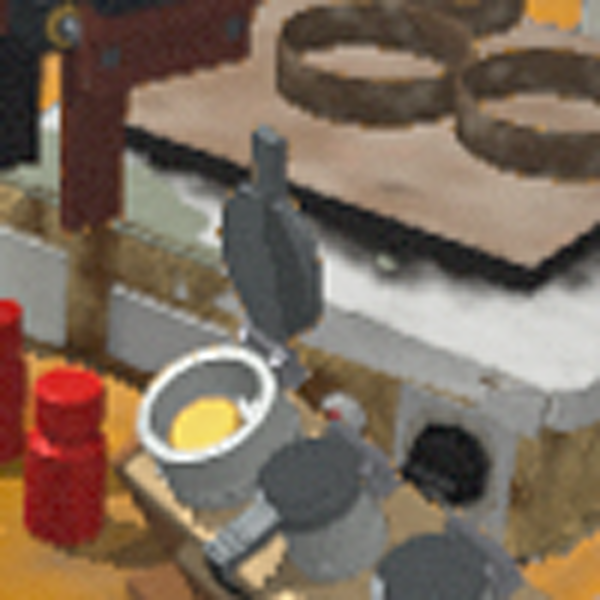

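View pics/wr16.png

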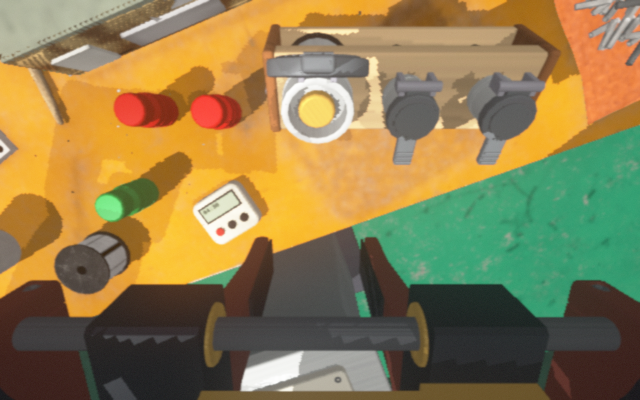

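View pics/si16.png

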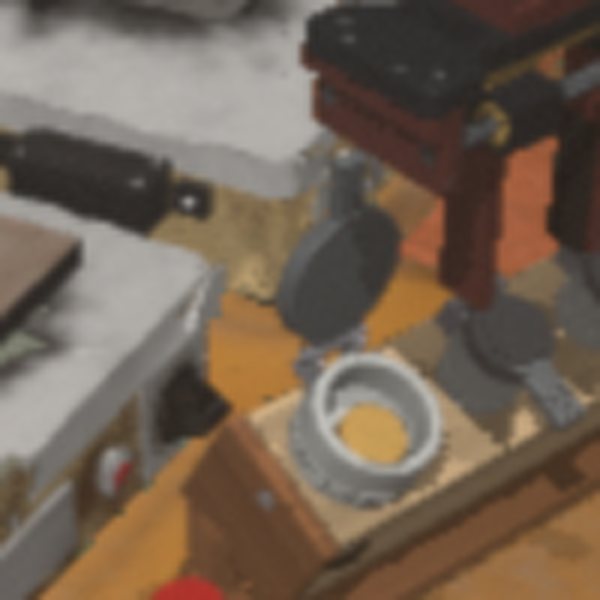

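```bash
python3 -m crank '[[[-4,0,0],[0,0,-1.5],3.8],[[0,4.7,0],[0,0,0],3.8],[[0,4.7,0],[0,0,0],3.8],[[0,0,0],[0,0,0],3.8]]'
python3 - <<'E'
from h import *
plan(512,-27.3,214,0)
E
```

```text
t: 17.0
ee_pos: [468.9, -202.6, 268.5]
orientation: [1.469, 1.016, -1.467]
ft_force: [-0.5, 0.7, 0.3]
width: 37.9
t 17.0 at FRZ [510.1 -27.3 268.5] shift cm [5.45 0.18 0.  ] turn deg [-0.2 -0.  -0.1] w 37.9 F [-0.5  0.7  0.3] q [-0.43  0.2   1.84  0.    1.11  1.5 ]
```

```bash
python3 -m crank '[[[3,0.2,0],[0,0,0],3.8],[[2.4,0,0],[0,0,0],3.8],[[0,0,0],[0,0,0],3.8]]'
python3 -m crank '[[[0,0,0],[0,0,0],2.5],[[0,0,0],[0,0,0],1],[[0,0,0],[0,0,0],0.5],[[0,0,0],[0,0,0],0.5]]'
python3 - <<'E'
from h import *
plan(512,-27.3,214,0)
b=get_image("side");save(b,"si17",(280,90,380,190),6)
E
```

```text
t: 17.38
ee_pos: [466.7, -201.6, 213.3]
orientation: [1.467, 1.022, -1.471]
ft_force: [-0.3, -0.5, -0.2]
width: 37.8
t: 17.88
ee_pos: [469.8, -203.4, 216.0]
orientation: [1.468, 1.016, -1.468]
ft_force: [-3.1, -2.4, 6.7]
width: 15.8
t 17.88 at FRZ [511.2 -27.8 216. ] shift cm [ 0.2   0.08 -0.05] turn deg [-0.2  0.1 -0.1] w 15.8 F [-3.1 -2.4  6.7] q [-0.43  0.27  1.88 -0.    0.99  1.5 ]
```

View pics/si17.png

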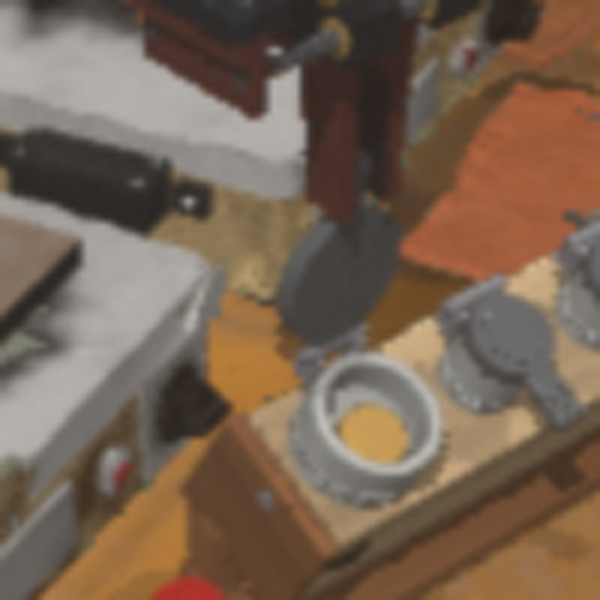

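```bash
python3 -m crank '[[[0.2,-1.05,0],[0,0,0],0.5],[[0.35,-1.0,0],[0,0,0],0.5],[[0.45,-0.95,0],[0,0,0],0.5],[[0.6,-0.9,0],[0,0,0],0.5],[[0,0,0],[0,0,0],0.5]]'
python3 -m crank '[[[0.7,-0.8,0],[0,0,0],0.5],[[0.8,-0.7,0],[0,0,0],0.5],[[0.9,-0.6,0],[0,0,0],0.5],[[0.95,-0.5,0],[0,0,0],0.5],[[0,0,0],[0,0,0],0.5]]'
python3 - <<'E'
from h import *
plan(446,-27.3,163,0)
b=get_image("side");save(b,"si18",(280,90,380,190),6)
E
```

```text
t: 18.55
ee_pos: [433.1, -189.7, 199.8]
orientation: [1.468, 1.016, -1.467]
ft_force: [-3.6, -2.7, 5.2]
width: 15.6
t: 19.18
ee_pos: [407.9, -180.2, 165.3]
orientation: [1.467, 1.018, -1.469]
ft_force: [-4.0, -4.4, 1.8]
width: 15.8
t 19.18 at FRZ [445.1 -27.5 165.3] shift cm [ 0.23  0.09 -0.02] turn deg [-0.2  0.   0.1] w 15.8 F [-4.  -4.4  1.8] q [-0.44  0.25  2.06 -0.    0.84  1.49]
```

View pics/si18.png

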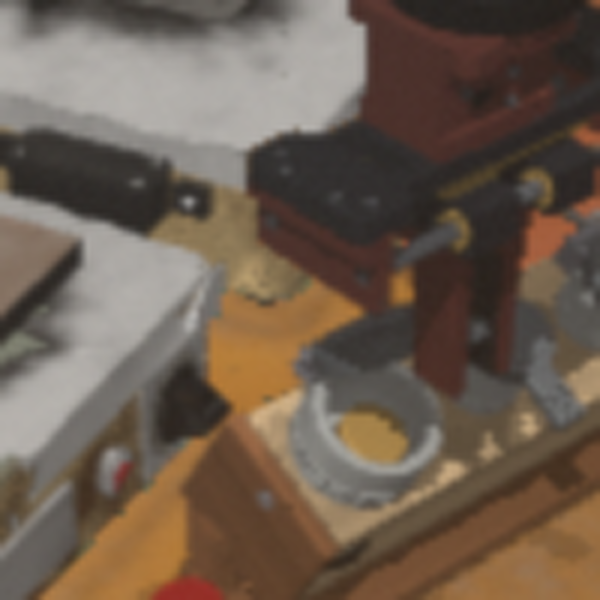

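```bash
python3 -m crank '[[[1.0,-0.35,0],[0,0,0],0.5],[[1.05,-0.25,0],[0,0,0],0.5],[[1.05,-0.05,0],[0,0,0],0.5],[[1.05,0.05,0],[0,0,0],0.5],[[0,0,0],[0,0,0],0.5]]'
python3 -m crank '[[[1.0,0.2,0],[0,0,0],0.5],[[0.8,0.25,0],[0,0,0],0.5],[[0,0,0],[0,0,0],0.5]]'
python3 - <<'E'
from h import *
plan(446,-27.3,99,0)
b=get_image("side");save(b,"si19",(280,90,380,190),6)
E
```

```text
t: 19.85
ee_pos: [401.8, -177.9, 123.3]
orientation: [1.467, 1.02, -1.47]
ft_force: [-6.1, -5.2, 0.9]
width: 15.8
t: 20.23
ee_pos: [405.6, -179.3, 105.2]
orientation: [1.466, 1.021, -1.471]
ft_force: [-5.8, -4.3, 0.1]
width: 15.7
t 20.23 at FRZ [442.7 -27.4 105.2] shift cm [ 0.62  0.34 -0.01] turn deg [-0.2  0.   0.2] w 15.7 F [-5.8 -4.3  0.1] q [-0.44  0.36  2.1  -0.    0.69  1.49]
```

View pics/si19.png

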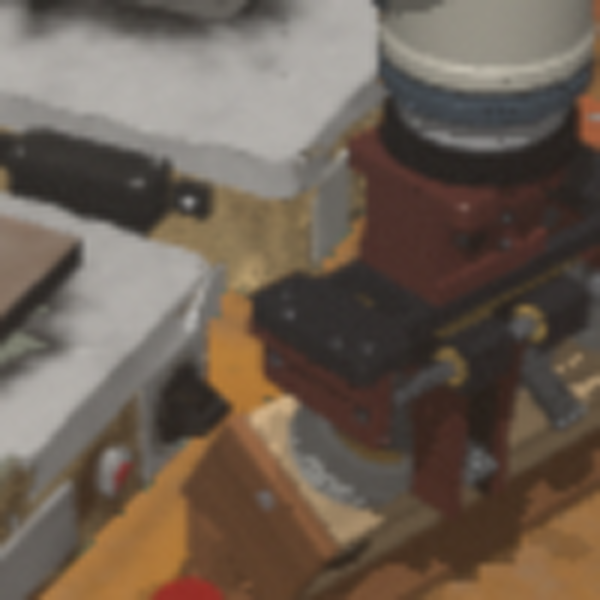

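```bash
python3 -m crank '[[[0.7,0.3,0],[0,0,0],0.5],[[0.5,0.2,0],[0,0,0],0.5],[[0,0,0],[0,0,0],0.5]]'; python3 -m crank '[[[0.4,0.2,0],[0,0,0],0.5],[[0,0,0],[0,0,0],0.5]]'
python3 - <<'E'
from h import *
plan(446,-27.3,90,0)
E
```

```text
t: 20.65
ee_pos: [409.6, -180.8, 93.2]
orientation: [1.466, 1.022, -1.472]
ft_force: [-8.8, -3.9, -0.5]
width: 15.6
t: 20.9
ee_pos: [411.0, -181.3, 89.1]
orientation: [1.466, 1.023, -1.473]
ft_force: [-9.7, -3.6, -0.5]
width: 15.5
t 20.9 at FRZ [448.4 -27.4  89.1] shift cm [-0.09 -0.24 -0.01] turn deg [-0.2  0.   0.3] w 15.5 F [-9.7 -3.6 -0.5] q [-0.44  0.4   2.09 -0.    0.66  1.49]
```

```bash
python3 -m crank '[[[0,0,0],[0,0,0],3.5],[[0,0,0],[0,0,0],3.5],[[-3,0,0],[0,0,0],3.5],[[-3,-0.3,0],[0,0,0],2],[[0,0,0],[0,0,0],0]]'; python3 -m crank '[[[0,0,0],[0,0,0],0],[[0,0,0],[0,0,0],0]]'
python3 - <<'E'
from h import *
plan(447,-27.3,115,0)
b=get_image("side");save(b,"si20",(280,90,380,190),6);b=get_image("wrist");save(b,"wr20");b=get_image("scene");save(b,"sc20",(330,150,430,250),6)
E
```

```text
t: 21.52
ee_pos: [413.3, -181.7, 152.1]
orientation: [1.47, 1.012, -1.464]
ft_force: [0.4, 0.6, -0.3]
width: 18.5
t: 21.78
ee_pos: [410.7, -180.6, 149.1]
orientation: [1.468, 1.019, -1.469]
ft_force: [0.7, 0.5, 0.3]
width: 0.8
t 21.77 at FRZ [447.8 -26.9 149.1] shift cm [ 3.41 -0.08  0.04] turn deg [-0.2 -0.   0.1] w 0.8 F [0.7 0.5 0.3] q [-0.44  0.28  2.06  0.    0.8   1.49]
```

View pics/si20.png

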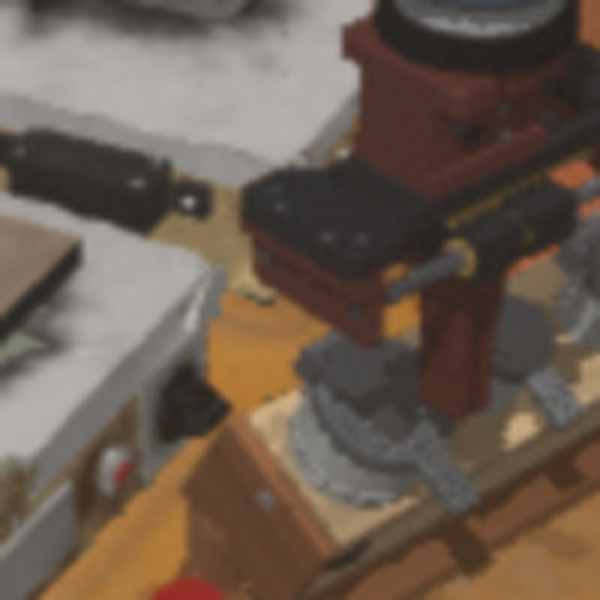

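View pics/wr20.png

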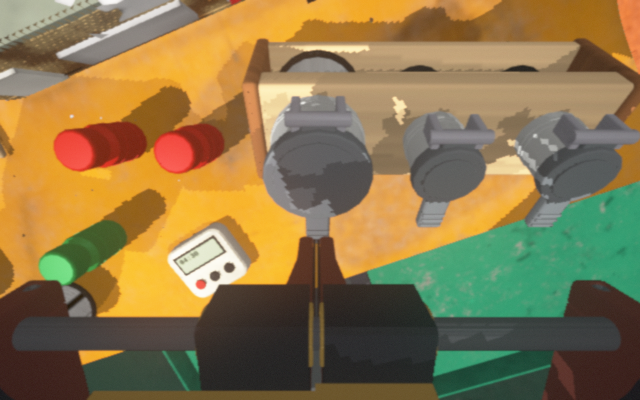

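```bash
python3 -m crank '[[[2,0,0],[0,0,0],0],[[1.4,0,0],[0,0,0],0],[[0.4,0,0],[0,0,0],0],[[0,0,0],[0,0,0],0]]'; python3 -m crank '[[[0.3,0,0],[0,0,0],0],[[0,0,0],[0,0,0],0]]'; python3 -m crank '[[[0.3,0,0],[0,0,0],0],[[0,0,0],[0,0,0],0]]'
```

```text
t: 22.42
ee_pos: [410.7, -180.7, 111.7]
orientation: [1.468, 1.019, -1.469]
ft_force: [-0.4, 0.6, 0.8]
width: 0.5
t: 22.68
ee_pos: [411.3, -181.0, 110.1]
orientation: [1.468, 1.017, -1.468]
ft_force: [-4.3, 2.0, 14.0]
width: 0.3
t: 22.92
ee_pos: [411.9, -181.2, 108.6]
orientation: [1.469, 1.016, -1.467]
ft_force: [-8.4, 3.4, 35.3]
width: 0.4
```

```bash
python3 -m crank '[[[-1,0,0],[0,0,0],0],[[-4,0,0],[0,0,0],0],[[-5,-1,0],[0,0,0],0],[[-5,-3,0],[0,0,0],0],[[0,-3,0],[0,0,0],0]]'; python3 -m crank '[[[0,0,-5],[0,0,0],0],[[0,0,-5],[0,0,0],0],[[0,0,-5],[0,0,0],0],[[0,0,0],[0,0,0],0]]'
python3 - <<'E'
from h import *
plan(447,-27.3,115,0)
b=get_image("side");save(b,"si21",(230,110,430,260),4);b=get_image("wrist");save(b,"wr21");b=get_image("scene");save(b,"sc21",(230,170,430,310),4)
E
```

```text
t: 23.55
ee_pos: [347.1, -157.1, 259.6]
orientation: [1.47, 1.01, -1.463]
ft_force: [-0.9, 0.3, 0.2]
width: 0.4
t: 24.05
ee_pos: [399.0, -13.5, 256.4]
orientation: [1.466, 1.02, -1.463]
ft_force: [0.2, -0.2, 0.7]
width: 0.3
t 24.05 at FRZ [378.9 125.8 256.4] shift cm [14.13  6.78 15.33] turn deg [ 0.  -0.  -0.1] w 0.3 F [ 0.2 -0.2  0.7] q [-0.06  0.03  2.06  0.    1.05  1.86]
```

View pics/si21.png

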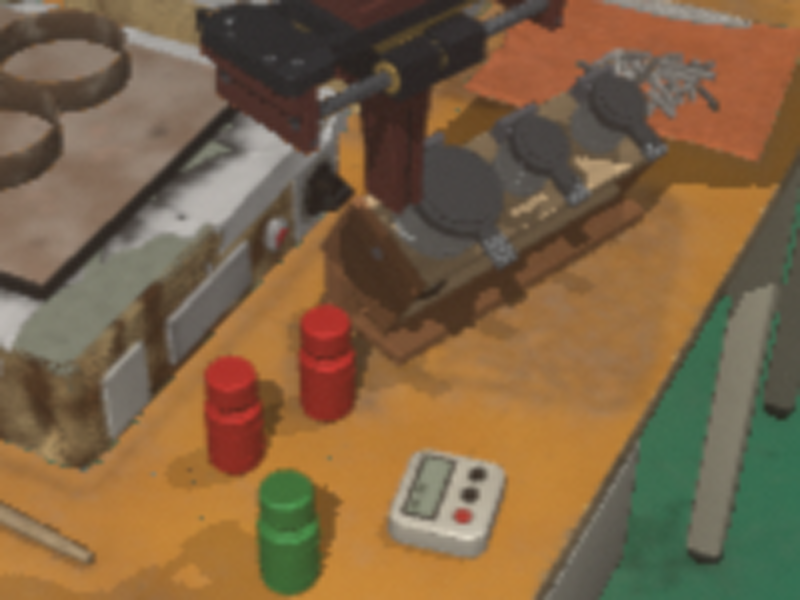

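View pics/sc21.png

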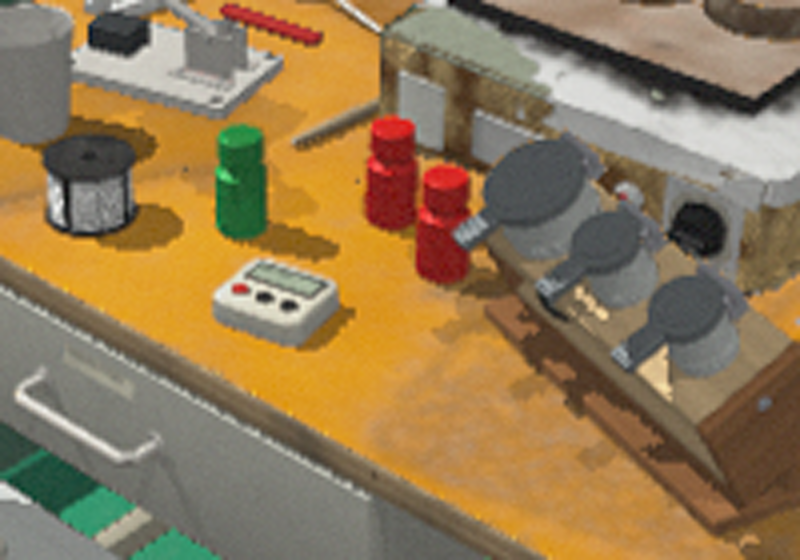

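Run:
```python
from h import *
a=get_image("scene");b=get_image("side")
for n,p,q in (("tip",(463,242),(505,259)),("cap",(534,180),(460,190)),("tipM",(545,288),(577,194)),("capM",(604,239),(541,143))):
    x,e=tri((a,230+p[0]/4,170+p[1]/4),(b,230+q[0]/4,110+q[1]/4));print(n,FRZ(x).round(1),np.round(e,1))
for x in (0,0.05,0.1):
  T=np.radians(30)-x; L=94; n=W(521-L*np.cos(T)-4*np.sin(T)*1,-27,139-L*np.sin(T)+4*np.cos(T))
  print(x,FRZ(n).round(1),(proj(a,n)-[230,170])*4,(proj(b,n)-[230,110])*4)
```

```text
tip [441.7 -26.7  96. ] [0.4 0.4]
cap [487.1 -28.4 126. ] [1.5 1.5]
tipM [ 450.5 -101.4  104.6] [0.7 0.7]
capM [ 487.1 -102.6  126.6] [0.5 0.5]
0 [437.6 -27.   95.5] [457.83383442 244.24001353] [510.19664035 263.06023942]
0.05 [435.5 -27.   99.7] [455.12640979 239.0150385 ] [512.89643927 259.38876507]
0.1 [433.7 -27.  104. ] [452.72338773 233.53743882] [515.38260758 255.40639777]
```

Run:
```python
from h import *
print(close_job())
```

```text
the job is handed in; nothing more can be done
None
```

The brass plug is in the wide tube and its cap is pressed shut. I handed the job in at about 24 s of the 69 s allowed; `close_job()` gives no verdict.

- **Opening:** I gripped the tab and swung the cap to its stop. The triangulated tab tip stood almost straight above the hinge, as it should at about 2 rad.
- **Plug:** I lifted it by its head and lowered it into the slanted tube at a 25° tool tilt. The last wrist joint nears its limit at the full 30°, and the plug also hung slightly more upright in the grip. It went in with no contact force and slid down when released. All three cameras showed it below the rim.
- **Closing:** I swung the cap back by its tab, then pressed the tab with closed fingers to about 36 N, with no give beyond a hard stop. The tab tip measured 96 mm high, against 95.5 mm expected when shut and 107 mm at the start.
- **Other things:** The last scene and side pictures show both slim caps shut and the red and green plugs, timer, spool and cup where they were. I compared these by eye rather than measuring each one.

One figure disagreed: the tip sat about 4 mm off the predicted position along the tab. I put this down to picking the point by hand, since its height and the press force both indicate the cap is shut.

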